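Stand a cover on edge and centre-punch its rim

TASK

Take the flat aluminium cover lying on the sloping wooden rest and stand it upright on the press carriage, on its thin plain edge with the scribed ring facing up, lengthwise on the carriage's centre line. Let go, then slide the carriage, holding its post and not the cover, until the scribed ring is right under the punch, press the punch down onto it with the black cap and let it spring back up, leaving the cover standing there. Do not disturb the other parts on the bench.

Things in the scene. Friction and masses are not known exactly. Their poses are not given: they have to be found in the camera images.
- cover: Loose flat aluminium cover, 60 (x) by 66 (y) by 18 mm (z), about 0.2 kg, lying on the sloping rest. Origin: centre of its underside as it lies; z normal to the flat faces, +x towards the thin edge with the scribed ring (the upper edge, away from the robot, as it lies). Standing correctly, +x points up and it is 60 mm tall. It can be gripped across its end faces, 66 mm apart along y.
- cover_center (a point): Middle of the cover's solid (9 mm above the origin along the cover's z), its centre of mass; axes as the cover.
- cover_mark (a point): Centre of the scribed ring (10 mm across, with a centre dot) on the cover's thin 66 x 18 mm edge: 30 mm along the cover's +x and 15 mm along its +y from the middle, half way through the thickness; axes as the cover.
- rest: Fixed sloping wooden rest under the cover: a 40 mm wide (y) slab tilted 25 deg (0.436 rad), rising along +x, with a lip 8 mm proud at its low end; the middle of its sloped face is 50 mm above the bench. The cover overhangs it by about 13 mm at each y end, leaving room for fingers. Origin: on the bench below that middle; z up.
- press: Fixed grey hand press. Origin on the bench below the punch; z up, x away from the robot to its column, y along the slide. Bed 100 mm wide, 22 mm high, y -310 to +110 mm. Column x 100 to 155 mm, 50 mm wide, 235 mm high; a 44 mm wide arm reaches over to a round head, 60 mm across, around the punch, z 165 to 235 mm.
- carriage (a joint): Position of the steel carriage along the press's +y, 0 to 0.2 m; it starts between 0 and 0.03, holds where it is left by about 2 N of friction. The middle of the carriage is under the punch at 0.15.
- carriage_mid (a point): Point on the carriage's flat top, 46 mm above the bench, on its scribed centre line; axes as the press, moves with the carriage. The top is 86 mm wide (x) and runs from y -145 to +55 mm of this point. Stand the cover here; in line with the punch in x.
- carriage_handle (a point): Grip point on the carriage's upright steel post, 16 mm thick, 125 mm along -y from carriage_mid on the centre line. The post rises 55 mm from the carriage top; this point is 35 mm above that top, 20 mm below the post's upper end.
- ram (a joint): Downward travel of the punch, 0 (up, sprung) to 0.032 m. The spring pushes back with 1.5 N at the top and about 2.5 N more for 20 mm down; it returns by itself. With the cover standing on the carriage the punch meets its top edge at 0.022.
- punch_tip (a point): Tip of the pointed steel punch carried by the ram, 128 mm above the bench when up (22 mm above the standing cover's top edge); z up.
- ram_cap (a point): Centre of the upper face of the black palm cap, 44 mm across, on top of the ram, 162 mm above the tip (290 mm above the bench when up). Push it straight down.
- gear_a: Bystander, leave alone: steel gear lying flat, 96 mm across, 30 mm high. Origin: centre of underside.
- gear_b: Bystander: steel gear lying flat, 68 mm across, 28 mm high. Origin: centre of underside.
- gear_c: Bystander: steel gear lying flat, 96 mm across, 30 mm high. Origin: centre of underside.
- bearing: Bystander: ball bearing lying flat, 72 mm across, 21 mm high. Origin: centre of underside.
- sleeve: Bystander: open steel sleeve standing up, 64 mm across, 75 mm high. Origin: centre of underside.
- flange: Bystander: aluminium flange lying flat, 100 mm across, hub 30 mm high. Origin: centre of underside.
Mind the look-alikes: they are no part of the job. What is shaped like the cover but orange or red is not meant.

How it is judged (in metres and radians):
On the way, in this order (a step that is already met when the one before it is completed fails the run):
1. the cover stands upright and free on the carriage, ring edge up, along the centre line (angle between cover's own x axis and vertical below 0.1 rad and z of cover_mark in the frame of carriage_mid between 0.056 and 0.064 m and angle between the y axis of cover and the y axis of carriage_mid, either way round below 0.2 rad and linear speed of cover below 0.01 m/s and contact force between the fingers and cover below 0.1 N), for 0.3 s.
2. the standing cover has been carried on the carriage, untouched by the fingers, so that its scribed ring is under the raised punch (angle between cover's own x axis and vertical below 0.1 rad and z of cover_mark in the frame of carriage_mid between 0.056 and 0.064 m and angle between the y axis of cover and the y axis of carriage_mid, either way round below 0.2 rad and contact force between the fingers and cover below 0.1 N and horizontal distance between cover_mark and punch_tip below 0.005 m and value of joint ram below 0.004 m and value of joint carriage above 0.06 m), for 0.2 s.
3. the punch is pressed down inside the scribed ring (angle between cover's own x axis and vertical below 0.1 rad and z of cover_mark in the frame of carriage_mid between 0.056 and 0.064 m and angle between the y axis of cover and the y axis of carriage_mid, either way round below 0.2 rad and horizontal distance between cover_mark and punch_tip below 0.005 m and contact force between ram and cover above 2 N), for 0.05 s.
At the end, for the whole second after the job is handed in: The cover stands free and still on the carriage, ring edge up: within 0.1 rad of upright, mark 56 to 64 mm above the carriage top, within 0.2 rad of the slide direction; ring centre within 5 mm (horizontally) of the punch tip; punch back up (ram below 4 mm) (all of step 1 and horizontal distance between cover_mark and punch_tip below 0.005 m and value of joint ram below 0.004 m); the robot touches nothing.
It fails at once if another part on the bench is moved by more than 20 mm (distance of any of gear_a, gear_b, gear_c, bearing, sleeve, flange from where it was at the start of the episode above 0.02 m).
It also fails if it takes over 54 s, if anything falls off the work surface, if the arm or the gripper's body presses on something with over 40 N, if the wrist force passes 120 N, or if a joint passes its speed limit or range.

ROBOT

A 6-joint arm with a two-finger parallel gripper is mounted at the origin on the work surface. World frame = base frame: x ahead of the robot, y to its left, z up, the work surface at z = 0. Lengths are in mm, angles in rad, forces in N, time in s.
With the tool pointing down it reaches from about 300 to 775 mm from the base axis. Payload 14.6 kg.
Tool frame: the origin (TCP) lies at the very end of the fingers, on their centre line; the grasp point (between the pads) lies 19 mm behind it; z points along the fingers, y is the line along which they close (so a half turn about z gives the same grasp; the last joint's range is limited). The gripper opens to 94 mm and grips with 3 to 60 N. Pads are 16 mm wide; open, the fingers measure 119 mm over their backs; the gripper's body (75 mm by 177 mm) begins 78 mm behind the grasp point.
Start: joints at [1.068, 0.3, 1.521, -0, 1.321, -0.067], TCP at [232.171, 498.584, 205.446] pointing down, gripper open.
Joint ranges: [-3.03, 3.03], [-0.79, 2.21], [0.23, 2.52], [-1.04, 4.18], [0, 3.07], [-2.55, 2.55]. Speed limits (rad/s): [2.22, 2.22, 2.57, 3.14, 3.14, 3.14].

INTERFACE

Orientations are given as [roll, pitch, yaw] about the fixed x, y, z axes, in that order (R = Rz(yaw) Ry(pitch) Rx(roll)).
In Python, from cell import manip, eyes, ticket gives the robot as it stands. The module is installed in compiled form; this text tells all that it offers.
- The arm moves only by the tool arm_command, never from a script. Its argument "plan" is a list of rows, each a list of 5 numbers: the opening, from -1 (shut) to 1 (fully open), then the shift along the tool's x, y, z in m, then the turn about the tool's z in rad. In form: [[jaw, dx, dy, dz, roll], ...]. A call has 1 to 20 rows; each row shifts and turns the commanded pose from where the row before left it, along the tool's axes as they then stand; what a row does not reach is not made up. A row lasts 1/8 s, in which the tool goes at most 62.5 mm and 10.7 degrees, less where a joint would pass 70% of its speed; a pose out of reach is approached as far as the arm can. A call is refused whole if a number of a shift passes 0.0625 or a number of a turn 0.188, either way. A call with a gripper value outside its range is refused whole. The fingers move at their own pace and stop on an object; "newtons" is the grip in N (left out, the last holds). Time passes only in rows, so rows that do not move let the fingers close. It gives the time, the measured TCP pose, the force, the opening and the grip force at its end, in the units of the state.
- manip.read_state(): the state, without advancing time (a new reading comes with each control period).
- eyes.camera(name): name is "scene" or "top"; returns a dict with "img" (384x512x3 uint8, blue, green, red), "z_map" (384x512 float32, mm along the optical axis (not along the pixel's ray), 0 where there is no reading), "fx", "fy", "cx", "cy" (pixels), "eye" and "orientation" of the camera in the world. Camera axes: x right, y down, z forward; pixel columns grow to the right and rows downward; lengths in mm; the calibration is good to about 2 mm. A picture is of the moment at which its call begins.
- ticket.sign_off(): hands the job in; it is judged then, once.
The state is a dict: "clock": time; "joints": joint angles; "qd": joint speeds; "effort": joint torques, N m; "eef_pos": TCP position; "eef_rot": TCP orientation; "wrist_force": force on the tool from outside, world axes, zero at the start; "moment": the same for the moment, N m; "finger_gap": finger opening in mm; "finger_force": force on a finger pad.
Only numpy, scipy, OpenCV 4.12 (cv2) and the standard library are available. Lean on these libraries where they do the work, as an engineer would, in place of code of your own. Each camera call takes 0.05 s, during which the arm holds its last target. There are 200 camera calls.

## Working session

There is one attempt and no reset: what is moved stays moved. The work goes in short steps, Python scripts to look and compute and a tool call to move; the robot and the scene stay as the last step left them, time stands still between calls to the robot, and variables do not carry over. Pictures are saved under pics/ and viewed, at most 10 in all, crops included, and the job is handed in when it is done.

Besides the shell and the picture viewer there is one more tool, called after "Emit:" as a command line: name --pt "numbers of a row" for each row, then --argument value for the rest. arm_command: Moves the arm, as the interface text tells. Its arguments: {"type":"object","properties":{"plan":{"type":"array"},"newtons":{"type":"number"}},"required":["plan"]}

```bash
mkdir -p pics
cat > h.py <<'E'
import numpy as np, cv2
from scipy.spatial.transform import Rotation as R
from cell import manip, eyes, ticket
def rot(o):
    o=np.array(o,float)
    if o.shape==(3,3): return o
    return R.from_quat(o).as_matrix() if o.size==4 else R.from_euler('xyz',o).as_matrix()
def cloud(c):
    v,u=np.mgrid[:384,:512]; z=c['z_map'].astype(float)
    P=np.stack([(u-c['cx'])/c['fx']*z,(v-c['cy'])/c['fy']*z,z],-1)
    W=P@rot(c['orientation']).T+np.array(c['eye']); W[z==0]=np.nan
    return W
def ray(c,u,v,h):
    d=rot(c['orientation'])@np.array([(u-c['cx'])/c['fx'],(v-c['cy'])/c['fy'],1]); e=np.array(c['eye'])
    return e+d*(h-e[2])/d[2]
E
python3 - <<'E'
from h import *
for n in ['scene','top']:
    c=eyes.camera(n); cv2.imwrite(f'pics/{n}0.png',c['img']); np.savez(f'{n}0.npz',**c)
    print(n,c['fx'],c['cx'],c['cy'],c['eye'],c['orientation'])
print(manip.read_state())
E
```

```text
scene 469.9397347215428 259.92905204340735 195.38772157987503 [ 942.09550132  816.26270705 1273.81837889] [-2.44155918  0.01293364  2.62231732]
top 462.9356103412019 259.7472267854784 182.06532939162142 [ 303.31241725   22.78260245 1797.21485877] [-3.03462337e+00  5.66779107e-04 -1.54707378e+00]
{'clock': 0.1, 'joints': array([ 1.06842304e+00,  3.00397357e-01,  1.52151944e+00,  2.18565409e-06,
        1.32070626e+00, -6.65937266e-02]), 'qd': array([ 0.00139667, -0.00053155, -0.00174953,  0.0008643 , -0.00100481,
       -0.00043364]), 'effort': array([ 1.86345904e-03, -5.32639396e+01, -3.53285766e+01,  7.09154550e-02,
        2.34928261e-02, -1.79582241e-05]), 'eef_pos': array([232.04877722, 498.38935398, 204.95285741]), 'eef_rot': array([-3.14056468e+00, -7.06798353e-05,  2.70581252e+00]), 'wrist_force': array([-0.19169265,  0.17488128,  0.12109093]), 'moment': array([ 0.00901996, -0.07463415, -0.01303617]), 'finger_force': 0.0, 'finger_gap': 93.86044822887371}
```

View pics/scene0.png

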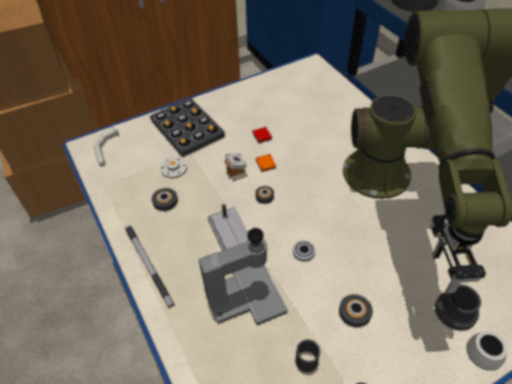

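View pics/top0.png

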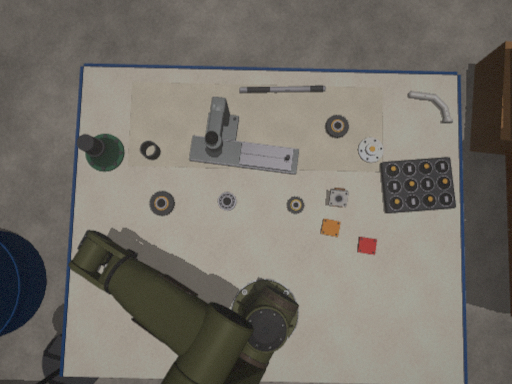

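Run:
```python
from h import *
s=dict(np.load('scene0.npz'));t=dict(np.load('top0.npz'))
a=cv2.resize(t['img'][170:260,280:390],None,fx=4,fy=4,interpolation=2)
b=cv2.resize(s['img'][115:195,210:300],None,fx=4,fy=4.5,interpolation=2)
cv2.imwrite('pics/crop0.png',np.hstack([a,b]))
W=cloud(t); np.set_printoptions(precision=0,suppress=True,linewidth=250)
for r in range(182,214,2): print(r,W[r,324:354:2,2])
for p in [(338,198),(331,228),(367,245)]: print(p,W[p[1],p[0]])
print('bench',W[230,270])
```

```text
182 [ 3.  1.  2. -8. -5. -5.  2. -4. 11. -1. -2.  2.  9.  6.  3.]
184 [ 3.  2.  3. -1.  2.  1. -0.  1. -1.  2.  3. -3. -6.  1.  5.]
186 [ -2.   4.  -2.   0.   7.   2.  -4.  -1.  -1. -13.   5.  -5.   1.  -6.  -2.]
188 [-5.  2. -0. -5. -3. 62. 60. 62. -7. -0.  6. -2.  6. -8.  6.]
190 [ 3. -1. -3. 69. 79. 76. 72. 62. 65. 65. 63.  0.  0.  4.  6.]
192 [-9.  4.  7. 66. 80. 75. 80. 81. 73. 81. 75. 80. 72.  5.  4.]
194 [-2. -1.  1. 70. 74. 74. 78. 68. 72. 77. 68. 77. -3. -5. -2.]
196 [ 1.  3.  7. 69. 72. 78. 69. 76. 80. 76. 74. 74.  6.  9. -7.]
198 [ 5.  1.  5. 64. 71. 63. 73. 71. 72. 69. 70. 67.  1. -3. -1.]
200 [  1.  -1.   3.  68.  60.  61.  67.  62.  66.  63.  62.  68. -11.  -4.  -3.]
202 [ 4. -5.  4. 61. 56. 68. 65. 61. 61. 66. 61. 63.  8. -6.  2.]
204 [nan  4.  0. 63. 49. 56. 63. 54. 46. 68. 55. 61. -6. -1. -1.]
206 [-9.  2.  5. -3. 42. 43. 43. 55. 50. 46. 53. -2. -6. -3. -3.]
208 [ 7. 11. -5.  1.  3. 11. -5.  5.  3. -7.  4.  0. 10. -3. -1.]
210 [ -3.  -2.  -5.   6.   7. -12.   6.  -1.   4.  -0.   0.   1.  -3.   1.  -2.]
212 [ 5. -7.  0. -7. -6.  4. -0. -1. -3.  1.  0. -5.  6. -1. -7.]
(338, 198) [ 436. -265.   71.]
(331, 228) [ 324. -249.   16.]
(367, 245) [ 263. -386.   18.]
bench [311. -16.  -4.]
```

View pics/crop0.png

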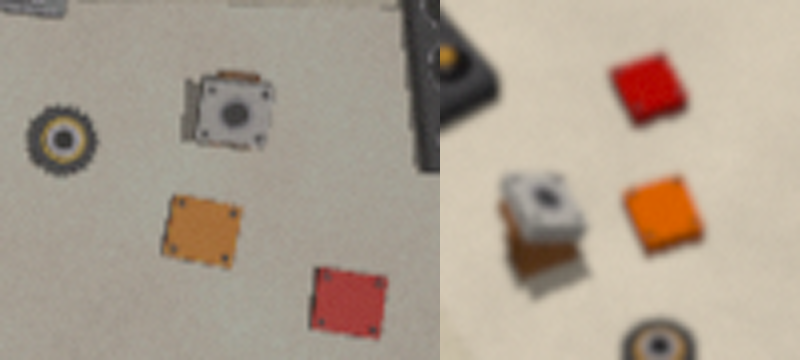

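The pixel candidates in the top view are: grey (338,198), 71 mm high, lying tilted on wood; orange (331,228) and red (367,245), both flat on the bench at about 17 mm. Only the grey one fits, being aluminium, on the rest, and rising away from the robot (45→80 mm). The crop confirms this.

Run:
```python
from h import *
np.set_printoptions(precision=3,suppress=True,linewidth=200)
s=dict(np.load('scene0.npz'));t=dict(np.load('top0.npz'))
for n,c,roi in [('top',t,(180,214,322,354)),('scene',s,(140,185,218,256))]:
    W=cloud(c); hsv=cv2.cvtColor(c['img'],cv2.COLOR_BGR2HSV)
    m=np.zeros((384,512),bool); r=roi; m[r[0]:r[1],r[2]:r[3]]=1
    m&=(W[...,2]>38)&(hsv[...,1]<70)
    m=cv2.morphologyEx(m.astype(np.uint8),cv2.MORPH_OPEN,np.ones((3,3)))>0
    P=W[m]; 
    A=np.c_[P[:,:2]-P[:,:2].mean(0),np.ones(len(P))]; co=np.linalg.lstsq(A,P[:,2],rcond=None)[0]
    res=P[:,2]-A@co; print(n,len(P),P.mean(0),'grad',co[:2],'tilt',np.degrees(np.arctan(np.hypot(*co[:2]))),'yaw',np.arctan2(co[1],co[0]),res.std())
    ys,xs=np.nonzero(m)
    # refine: intersect pixel rays with plane
    R_=rot(c['orientation']);e=np.array(c['eye'])
    d=np.c_[(xs-c['cx'])/c['fx'],(ys-c['cy'])/c['fy'],np.ones(len(xs))]@R_.T
    g=np.tan(np.radians(25))*co[:2]/np.hypot(*co[:2]); nrm=np.r_[-g,1]; p0=P.mean(0)
    Q=e+d*((p0-e)@nrm/(d@nrm))[:,None]
    print(' rect xy',cv2.minAreaRect(Q[:,:2].astype(np.float32)))
W=cloud(t)
z=W[...,2]
for lo,hi,nm in [(12,34,'bed'),(36,60,'carr')]:
    m=np.zeros((384,512),np.uint8); m[130:178,185:302]=((z>lo)&(z<hi))[130:178,185:302]
    m=cv2.morphologyEx(m,cv2.MORPH_CLOSE,np.ones((5,5)));m=cv2.morphologyEx(m,cv2.MORPH_OPEN,np.ones((5,5)))
    ys,xs=np.nonzero(m); h=22 if nm=='bed' else 46
    Q=np.array([ray(t,x,y,h)[:2] for x,y in zip(xs,ys)],np.float32); print(nm,len(Q),cv2.minAreaRect(Q))
for c,nm,roi in [(t,'top',(90,175,185,302)),(s,'scene',(200,330,195,290))]:
    W=cloud(c); r=roi; m=np.zeros((384,512),bool); m[r[0]:r[1],r[2]:r[3]]=1; m&=(c['img'].max(2)<75)
    k,l,st,ce=cv2.connectedComponentsWithStats(m.astype(np.uint8))
    for i in range(1,k):
        if st[i,4]>5: print(nm,'dark',ce[i],st[i],np.nanmedian(W[l==i],0))
a=cv2.resize(t['img'][90:178,185:302],None,fx=4,fy=4,interpolation=2)
b=cv2.resize(s['img'][195:325,195:290],(300,352),interpolation=2)
cv2.imwrite('pics/press0.png',np.hstack([a,b]))
```

```text
top 304 [ 436.774 -265.533   67.091] grad [ 0.39  -0.051] tilt 21.47730565511589 yaw -0.13111245319952514 6.07635543261203
 rect xy ((437.5707702636719, -265.9652404785156), (61.73978042602539, 67.0494155883789), 0.9917850494384766)
scene 253 [ 446.621 -262.024   65.574] grad [ 0.369 -0.114] tilt 21.121023207488122 yaw -0.30007620888143777 5.586353546224428
 rect xy ((446.9287109375, -262.7518310546875), (75.65047454833984, 68.08194732666016), 86.68084716796875)
bed 1382 ((619.6494140625, 92.22421264648438), (421.0187683105469, 147.2881622314453), 85.68938446044922)
carr 1178 ((589.5309448242188, 7.594581604003906), (199.54136657714844, 87.90364074707031), 83.89464569091797)
top dark [257.481  90.712] [247  90  23   3  52] [856.394  47.702  20.203]
top dark [224.782 118.106] [220 102  10  35 142] [711.294 158.321 170.269]
top dark [211.149 137.877] [205 131  13  15 154] [608.547 191.95  288.137]
top dark [214.736 150.62 ] [206 141  17  16 129] [595.975 195.889  32.844]
top dark [286.929 157.714] [285 156   5   4  14] [579.699 -70.754 100.339]
scene dark [264.5   200.824] [258 200  14   3  34] [428.596 -82.809  13.302]
scene dark [223.931 211.241] [223 206   3  11  29] [589.87  -67.745  76.573]
scene dark [255.299 239.683] [248 229  15  24 281] [619.104 201.213 283.648]
scene dark [232.511 285.575] [ 203  252   65   64 1760] [709.49  204.572 105.272]
```

View pics/press0.png

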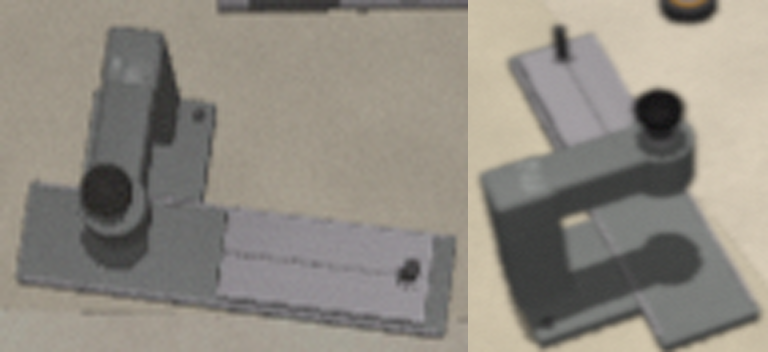

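Run:
```python
from h import *
np.set_printoptions(precision=3,suppress=True,linewidth=200)
s=dict(np.load('scene0.npz'));t=dict(np.load('top0.npz'))
k=8
def up(c,x0,y0,x1,y1):
    im=cv2.resize(cv2.bilateralFilter(c['img'],5,25,2)[y0:y1,x0:x1],None,fx=k,fy=k,interpolation=2)
    return im,cv2.cvtColor(im,cv2.COLOR_BGR2HSV)
def full(p,x0,y0): return (np.asarray(p,float)+.5)/k-.5+np.array([x0,y0])
# cover top view
im,h=up(t,318,178,360,216); f=im.astype(int); 
print('bench bgr',f[20,20],'cover',f[140,160],f[150,100],'S',h[20,20,1],h[140,120,1])
rb=f[...,2]-f[...,0]
m=(rb<12).astype(np.uint8); m=cv2.morphologyEx(m,cv2.MORPH_OPEN,np.ones((9,9)))
W=cloud(t)[178:216,318:360,2]; mz=cv2.resize((W>30).astype(np.uint8),None,fx=k,fy=k,interpolation=0); m&=cv2.dilate(mz,np.ones((9,9)))
cs=max(cv2.findContours(m,0,1)[0],key=cv2.contourArea)
r=cv2.minAreaRect(cs); B=full(cv2.boxPoints(r),318,178); print('cover px',B, r)
for b in B: print(ray(t,*b,70))
vis=im.copy(); cv2.drawContours(vis,[cs],-1,(0,255,0),1); cv2.drawContours(vis,[cv2.boxPoints(r).astype(int)],-1,(0,0,255),1)
# carriage
im,h=up(t,225,130,302,180); 
g=im.astype(int).sum(2)/3; f=im.astype(int)
print('carr',f[28*k,50*k],f[21*k,30*k],'bed',f[28*k,74*k],f[21*k,8*k])
m=((f[...,0]-f[...,1]>=0)&(g>125)).astype(np.uint8); m=cv2.morphologyEx(m,cv2.MORPH_CLOSE,np.ones((25,25)));m=cv2.morphologyEx(m,cv2.MORPH_OPEN,np.ones((25,25)))
cs=max(cv2.findContours(m,0,1)[0],key=cv2.contourArea); r=cv2.minAreaRect(cs); B=full(cv2.boxPoints(r),225,130)
Q=np.array([ray(t,*b,46)[:2] for b in B]); print('carriage',Q,np.linalg.norm(Q-np.roll(Q,1,0),axis=1),'ctr',Q.mean(0))
v2=im.copy(); cv2.drawContours(v2,[cs],-1,(0,255,0),1); cv2.drawContours(v2,[cv2.boxPoints(r).astype(int)],-1,(0,0,255),1)
v=np.zeros((400,800,3),np.uint8); v[:304,:336]=vis; w=cv2.resize(v2,(450,292)); v[:292,345:795]=w
cv2.imwrite('pics/fit0.png',v)
print('cap top',ray(t,211.1,137.9,290),'cap scene',ray(s,255.3,236,290),'post',ray(t,286.9,157.7,101),ray(s,224,207,101))
```

```text
bench bgr [146 158 164] cover [104 103 105] [134 138 141] S 28 14
cover px [[327.436 205.164]
 [329.111 188.27 ]
 [348.46  190.189]
 [346.785 207.082]] ((163.08340454101562, 160.9091033935547), (155.5509796142578, 135.81309509277344), 5.663706302642822)
[ 408.004 -226.449   70.   ]
[ 471.479 -232.21    70.   ]
[ 465.976 -304.701   70.   ]
[ 402.552 -298.66    70.   ]
carr [141 137 140] [144 140 143] bed [133 147 155] [109 110 109]
carriage [[560.859 110.258]
 [646.445 101.539]
 [624.466 -98.167]
 [539.135 -88.441]] [199.884  86.028 200.912  85.884] ctr [592.727   6.297]
cap top [608.205 191.87  290.   ] cap scene [619.303 202.094 290.   ] post [578.547 -70.38  101.   ] [588.317 -64.998 101.   ]
```

View pics/fit0.png

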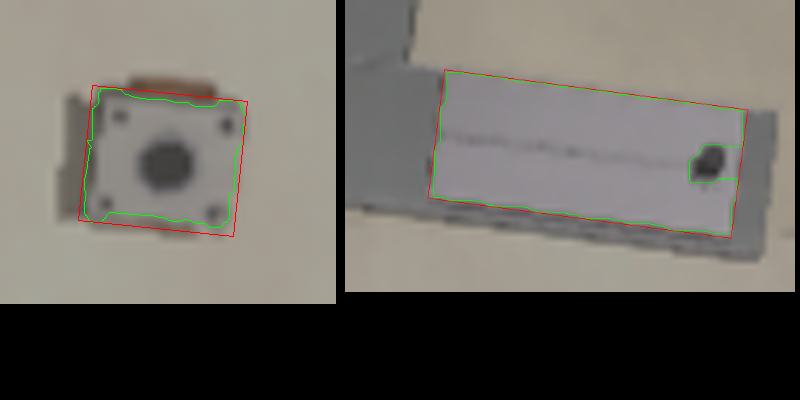

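Run:
```python
from h import *
np.set_printoptions(precision=1,suppress=True,linewidth=200)
s=dict(np.load('scene0.npz'));t=dict(np.load('top0.npz'))
# dark-ish parts vs bench, centroid, both cams
for nm,a,b,h in [('gearB',(295,205),(264.5,194),14),('bearing',(227,201),(304,251),10),('gearA',(162,203),(355,310),15),('gearC',(337,126),(165,199),15)]:
    o=[]
    for c,(u,v),w in [(t,a,17),(s,b,21)]:
        im=c['img'][int(v)-w:int(v)+w+1,int(u)-w:int(u)+w+1].astype(int)
        bg=np.median(im[[0,-1]].reshape(-1,3),0); m=(np.abs(im-bg).max(2)>32).astype(np.uint8)
        cc=max(cv2.findContours(m,0,1)[0],key=cv2.contourArea); (x,y),(A,B),_=cv2.fitEllipse(cv2.convexHull(cc)); 
        o.append((ray(c,x+int(u)-w,y+int(v)-w,h)[:2],A,B))
    print(nm,o)
for n,c in [('t',t),('s',s)]:
    W=cloud(c); z=W[...,2]; print(n,'bench z',np.median(z[abs(z)<15]))
# carriage corner in scene: back edge corners & orange/red centroids
for lo,hi in [((5,120,120),(20,255,255)),((0,120,90),(4,255,255))]:
    for c,n,h in [(t,'t',15),(s,'s',10)]:
        m=cv2.inRange(cv2.cvtColor(c['img'],cv2.COLOR_BGR2HSV),lo,hi); r=(slice(110,180),slice(245,280)) if n=='s' else (slice(215,260),slice(310,385))
        ys,xs=np.nonzero(m[r]); print(n,len(xs),ray(c,xs.mean()+r[1].start,ys.mean()+r[0].start,h))
```

```text
gearB [(array([ 410.6, -109.3]), 17.44936752319336, 18.164175033569336), (array([ 414.4, -108.7]), 19.9411563873291, 21.54914093017578)]
bearing [(array([419.4, 154.1]), 15.935988426208496, 17.524606704711914), (array([423.2, 156.5]), 22.034345626831055, 23.382898330688477)]
gearA [(array([404.2, 404.4]), 25.435752868652344, 25.797332763671875), (array([408.2, 405.2]), 34.230201721191406, 36.21504211425781)]
gearC [(array([ 722.4, -267.6]), 23.644704818725586, 24.13446044921875), (array([ 726.3, -265.7]), 24.987749099731445, 27.63764762878418)]
t bench z 0.754890691107903
s bench z -0.3183313519061812
t 250 [ 326.8 -245.9   15. ]
s 236 [ 328.8 -247.5   10. ]
t 249 [ 261.5 -385.8   15. ]
s 189 [ 264.5 -386.7   10. ]
```

```bash
cat >> h.py <<'E'
def go(target,yaw=None):
    """total shift in tool axes (mm) and turn to reach target TCP (mm)"""
    st=manip.read_state(); M=rot(st['eef_rot']); p=np.array(st['eef_pos'])
    psi=np.arctan2(M[1,0],M[0,0]); tr=0
    if yaw is not None: tr=-((yaw-psi+np.pi/2)%np.pi-np.pi/2)
    d0=M.T@(np.array(target)-p); p2=psi-tr
    M2=R.from_euler('xyz',[np.pi,0,p2]).as_matrix(); d1=M2.T@(np.array(target)-p)
    print('pos',p.round(1),'yaw',round(psi,3),'| shift in tool axes now',d0.round(1),'turn',round(tr,3),'| shift after turn',d1.round(1),'q6',st['joints'][5].round(2))
E
python3 - <<'E'
from h import *
np.set_printoptions(precision=3,suppress=True,linewidth=200)
t=dict(np.load('top0.npz'))
px=lambda a:(np.array(a)+.5)/8-.5+np.array([318,178])
H={n:px(p) for n,p in dict(ul=(120,117),ur=(227,126),ll=(106,204),lr=(213,213)).items()}
zu,zl=67+8.5,67-8.5
P={n:ray(t,*p,zu if n[0]=='u' else zl) for n,p in H.items()}; print(P)
yv=(P['ul']-P['ur']+P['ll']-P['lr'])/2; xv=(P['ul']+P['ur']-P['ll']-P['lr'])/2
print('y spacing',np.linalg.norm(yv),'x spacing',np.linalg.norm(xv),'theta y',np.arctan2(-yv[0],yv[1]),'theta x',np.arctan2(xv[1],xv[0]))
f=ray(t,*np.mean(list(H.values()),0),67); print('face',f)
th=np.arctan2(-yv[0],yv[1]); u=np.array([np.cos(th),np.sin(th)])
mid=np.r_[f[:2]+3.8*u,58.8]; g=mid+np.r_[18.1*u,8.5]; print('mid',mid,'grasp',g)
go([g[0]+2,g[1]+.5,200],th+np.pi)
E
```

```text
{'ul': array([ 456.566, -244.385,   75.5  ]), 'ur': array([ 453.535, -294.29 ,   75.5  ]), 'll': array([ 416.903, -240.732,   58.5  ]), 'lr': array([ 413.861, -291.005,   58.5  ])}
y spacing 50.18052972049006 x spacing 43.29680170088365 theta y -0.060535818398585704 theta x -0.08722938433464465
face [ 435.291 -267.618   67.   ]
mid [ 439.084 -267.848   58.8  ] grasp [ 457.151 -268.943   67.3  ]
pos [232.  498.4 205. ] yaw 2.706 | shift in tool axes now [-529.6 -599.3    5.5] turn -0.375 | shift after turn [-273.1 -751.7    5. ] q6 -0.07
```

Emit:
arm_command --pt "1 0 0 0 -0.182" --pt "1 0 0 0 -0.183" --pt "1 -0.016 -0.044 0 0" --pt "1 -0.016 -0.044 0 0" --pt "1 -0.016 -0.044 0 0" --pt "1 -0.016 -0.044 0 0" --pt "1 -0.016 -0.044 0 0" --pt "1 -0.016 -0.044 0 0" --pt "1 -0.016 -0.044 0 0" --pt "1 -0.016 -0.044 0 0" --pt "1 -0.016 -0.044 0 0" --pt "1 -0.016 -0.044 0 0" --pt "1 -0.016 -0.044 0 0" --pt "1 -0.016 -0.044 0 0" --pt "1 -0.016 -0.044 0 0" --pt "1 -0.016 -0.044 0 0" --pt "1 -0.016 -0.044 0 0" --pt "1 -0.016 -0.044 0 0"

```text
clock: 2.35
eef_pos: [437.8, -223.3, 205.2]
eef_rot: [3.141, -0.0, 3.071]
wrist_force: [0.1, -0.1, -0.4]
finger_gap: 93.8
finger_force: 0.0
```

Run:
```python
from h import *
go([459,-268.5,100],3.07)
```

```text
pos [ 437.8 -223.3  205.2] yaw 3.071 | shift in tool axes now [-24.4 -43.6 105.2] turn 0.001 | shift after turn [-24.3 -43.5 105.2] q6 -2.05
```

Emit:
arm_command --pt "1 -0.012 -0.022 0 0" --pt "1 -0.0125 -0.022 0 0" --pt "1 0 0 0.045 0" --pt "1 0 0 0.045 0" --pt "1 0 0 0 0"

```text
clock: 2.98
eef_pos: [457.6, -266.5, 112.9]
eef_rot: [3.139, -0.005, 3.071]
wrist_force: [0.5, 0.2, 1.2]
finger_gap: 94.2
finger_force: 0.0
```

Run:
```python
from h import *
np.set_printoptions(precision=1,suppress=True)
st=manip.read_state(); print(st['eef_pos'],st['eef_rot'])
M=rot(st['eef_rot'])
def proj(c,p):
    q=rot(c['orientation']).T@(np.array(p)-np.array(c['eye'])); return np.array([q[0]/q[2]*c['fx']+c['cx'],q[1]/q[2]*c['fy']+c['cy']])
o=[]
for n in ['scene','top']:
    c=eyes.camera(n); im=c['img']
    pts=[proj(c,st['eef_pos']+M@np.array([0,sg*y,0])) for sg in (1,-1) for y in (47,59.5)]
    x,y=np.mean(pts,0).astype(int); im=cv2.resize(im[y-32:y+32,x-32:x+32],None,fx=6,fy=6,interpolation=2)
    for p in pts: cv2.circle(im,tuple(int(v) for v in (p-[x-32,y-32]+.5)*6),2,(0,255,0),-1)
    o.append(im); print(n,x,y)
cv2.imwrite('pics/hover.png',np.hstack(o))
```

```text
[ 457.6 -266.5  112.9] [ 3.1 -0.   3.1]
scene 231 151
top 340 191
```

View pics/hover.png

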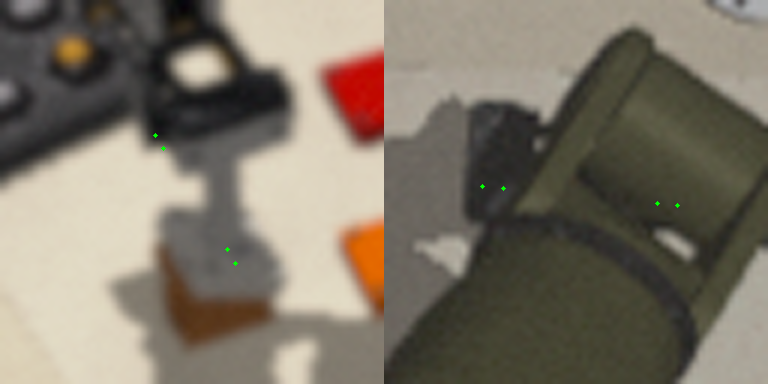

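Emit:
arm_command --pt "1 -0.001 -0.002 0.025 0" --pt "1 0 0 0.025 0" --pt "1 0 0 0.015 0" --pt "1 0 0 0 0"

```text
clock: 3.58
eef_pos: [460.1, -269.6, 50.9]
eef_rot: [-3.141, 0.0, 3.071]
wrist_force: [-0.2, -0.4, 0.4]
finger_gap: 94.3
finger_force: 0.0
```

Emit:
arm_command --pt "0.4 0 0 0 0" --pt "0.3 0 0 0 0" --pt "0.2 0 0 0 0" --pt "0 0 0 0 0" --pt "-0.2 0 0 0 0" --pt "-0.2 0 0 0 0" --pt "-0.2 0 0 0 0" --pt "-0.2 0 0 0 0" --newtons 20

```text
clock: 4.58
eef_pos: [460.1, -269.5, 50.9]
eef_rot: [-3.141, 0.0, 3.071]
wrist_force: [-1.1, 1.9, 5.9]
finger_gap: 65.9
finger_force: 20.0
```

Emit:
arm_command --pt "-0.2 0 0 -0.015 0" --pt "-0.2 0 0 -0.03 0" --pt "-0.2 0 0 -0.04 0" --pt "-0.2 0 0 -0.04 0" --pt "-0.2 0 0 -0.03 0" --pt "-0.2 0 0 0 0" --pt "-0.2 0 0 0 0"

```text
clock: 5.45
eef_pos: [459.5, -269.2, 204.3]
eef_rot: [3.141, -0.001, 3.071]
wrist_force: [-0.6, 0.0, -2.2]
finger_gap: 65.9
finger_force: 20.0
```

Run:
```python
from h import *
np.set_printoptions(precision=1,suppress=True)
c=eyes.camera('scene'); cv2.imwrite('pics/lift.png',cv2.resize(c['img'][95:195,190:300],None,fx=4,fy=4,interpolation=2))
d=np.array([.1085,.994]); mid=np.array([597.6,51.0])+[2,.5]
g=mid-15*d; print('place',g); go([*g,180],np.pi-.109)
```

```text
place [598.   36.6]
pos [ 459.4 -269.1  204. ] yaw 3.071 | shift in tool axes now [-116.6  314.7   24.2] turn 0.038 | shift after turn [-104.5  319.    24. ] q6 -2.1
```

View pics/lift.png

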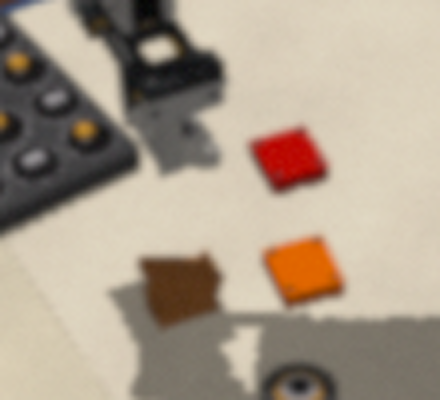

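Emit:
arm_command --pt "-0.2 0 0 0 0.038" --pt "-0.2 -0.013 0.04 0 0" --pt "-0.2 -0.013 0.04 0 0" --pt "-0.2 -0.013 0.04 0 0" --pt "-0.2 -0.013 0.04 0 0" --pt "-0.2 -0.013 0.04 0 0" --pt "-0.2 -0.013 0.04 0 0" --pt "-0.2 -0.013 0.04 0 0" --pt "-0.2 -0.0135 0.039 0 0" --pt "-0.2 0 0 0.03 0" --pt "-0.2 0 0 0.03 0" --pt "-0.2 0 0 0 0"

```text
clock: 7.0
eef_pos: [596.9, 36.4, 142.3]
eef_rot: [-3.141, -0.006, 3.033]
wrist_force: [-0.1, -0.3, -2.0]
finger_gap: 65.8
finger_force: 20.0
```

Emit:
arm_command --pt "-0.2 0 0 0 0" --pt "-0.2 0 0 0 0" --pt "-0.2 0 0 0 0" --newtons 7

```text
clock: 7.38
eef_pos: [598.7, 36.2, 146.3]
eef_rot: [3.141, 0.001, 3.033]
wrist_force: [0.7, -0.1, -2.2]
finger_gap: 65.8
finger_force: 7.0
```

```bash
cat >> h.py <<'E'
def tilt(show=None):
    """cover seen by scene camera between the fingers: mean points below TCP"""
    st=manip.read_state(); p=np.array(st['eef_pos']); M=rot(st['eef_rot']); c=eyes.camera('scene'); W=cloud(c)
    L=(W-p)@M  # tool coords
    m=(abs(L[...,1])<26)&(abs(L[...,0])<55)&(L[...,2]>-45)&(L[...,2]<45)&(W[...,2]>54)
    Q=L[m]; print('n',len(Q),'x rng',np.percentile(Q[:,0],[2,50,98]).round(),'z rng',np.percentile(Q[:,2],[2,50,98]).round())
    if show:
        v,u=np.nonzero(m); cv2.imwrite(show,cv2.resize(c['img'][v.min()-30:v.max()+30,u.min()-30:u.max()+30],None,fx=6,fy=6,interpolation=2))
    return Q
E
python3 -c "
from h import *
tilt()"
```

```text
n 28 x rng [ 3. 33. 46.] z rng [-17.  -6.   1.]
```

Emit:
arm_command --pt "-0.2 0 0 0 0" --pt "-0.2 0 0 0 0" --pt "-0.2 0 0 0 0" --newtons 4.5

```text
clock: 7.8
eef_pos: [598.4, 36.3, 145.5]
eef_rot: [-3.142, -0.0, 3.033]
wrist_force: [-0.9, -1.6, -1.3]
finger_gap: 65.9
finger_force: 4.5
```

```bash
python3 -c "
from h import *
tilt('pics/tilt1.png')"
```

```text
n 40 x rng [-13.  30.  43.] z rng [-15.  -1.  12.]
```

Emit:
arm_command --pt "-0.2 0 0 0.015 0" --pt "-0.2 0 0 0.02 0" --pt "-0.2 0 0 0.015 0" --pt "-0.2 0 0 0.01 0" --pt "-0.2 0 0 0 0" --newtons 6

```text
clock: 8.48
eef_pos: [598.2, 36.3, 84.7]
eef_rot: [-3.141, -0.001, 3.033]
wrist_force: [0.1, 0.0, -2.4]
finger_gap: 65.7
finger_force: 6.0
```

Emit:
arm_command --pt "-0.2 0 0 0 0" --pt "-0.2 0 0 0 0" --pt "-0.2 0 0 0 0" --pt "-0.2 0 0 0 0" --newtons 3

```text
clock: 8.98
eef_pos: [598.8, 36.4, 86.1]
eef_rot: [3.141, 0.001, 3.033]
wrist_force: [1.2, 0.1, 2.1]
finger_gap: 66.0
finger_force: 3.0
```

```bash
python3 -c "
from h import *
tilt('pics/tilt2.png')"
```

```text
n 2 x rng [19. 20. 20.] z rng [23. 24. 26.]
```

View pics/tilt2.png

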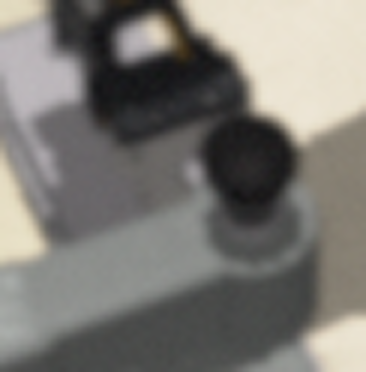

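Run:
```python
from h import *
np.set_printoptions(precision=0,suppress=True,linewidth=230)
st=manip.read_state(); p=np.array(st['eef_pos']); M=rot(st['eef_rot']); print(p, st['wrist_force'])
zs=[];cs=[]
for i in range(4):
    c=eyes.camera('scene'); zs.append(c['z_map']);cs.append(c['img'].astype(float))
c['z_map']=np.median(zs,0); W=cloud(c); L=(W-p)@M
print('world z'); print(W[196:256:2,214:262:2,2])
print('tool x'); print(L[210:244:2,214:262:2,0])
im=np.mean(cs,0).astype(np.uint8); im=cv2.resize(im[190:250,200:270],None,fx=8,fy=8,interpolation=2)
im=np.clip(im.astype(float)*1.8,0,255).astype(np.uint8); cv2.imwrite('pics/t3.png',im)
```

```text
[599.  36.  86.] [-0. -0.  3.]
world z
[[204. 201. 201. 283. 290. 299. 305. 345. 342. 338. 336. 334. 332. 325. 318. 282.  -1.   0.   2.  -0.  -4.  17.  25.  25.]
 [193. 192. 202. 281. 281. 286. 291. 297. 298. 328. 326. 321. 287. 283. 284.  -0.  -0.  -1.  -1.  -1.  -1.  20.  24.  22.]
 [  1. 209. 206. 208. 282. 282. 281. 286. 281. 283. 284. 282. 283. 284. 276.  -0.   0.   2.   2.   1.   0.   5.  10.  18.]
 [ -1. 196. 204. 207. 267. 275. 282. 282. 281. 281. 281. 281. 278. 252. 246.  -0.  -2.  -2.   2.   1.  -0.  -3.   5.   0.]
 [  0.  -1. 207. 204. 203. 265. 240. 277. 277. 278. 275. 240. 236. 241. 238.   2.   3.  -0.   2.   1.   1.  -1.  -6.  -1.]
 [ -0.   3. 196. 197. 200. 222. 237. 248. 240. 236. 232. 229. 226. 232.   1.  -0.  -1.  -3.  -1.  -1.  -3.  -2.  -2.  -2.]
 [  1.  -3.  -2.   1. 199. 199. 230. 242. 231. 227. 223. 224. 224. 227. 225.  -0.  -1.   2.  -1.   0.  -0.  -1.  -2.   2.]
 [ -1.   3.  -1.   1. 196. 200. 221. 232. 224. 225. 223. 226. 226. 223. 227. 223.   1.   2.  -3.   0.  -1.  -2.  -0.   1.]
 [ -1.  -4.  20.  21.  73. 199. 201. 227. 225. 224. 220. 218.  -0. 214. 221. 
[... 4028 characters left out ...]
13.  -7. -36. -33. -28. -22. -15.  -7.  -2.   5. -14. -10.  -5.  -0.   4.   8.  13.]
 [-51. -48. -44. -40. -33. -28. -21. -16. -10. -37. -33. -28. -20. -13.  -8.  -2.  37. -16. -13.  -8.  -3.   2.   6.  11.]
 [-52. -50. -44. -42. -36. -30. -25. -18. -13. -36. -32. -26. -20.  -3.   4.  28.  34. -18. -15. -11.  -5.  -1.   4.   9.]
 [-55. -51. -47. -44. -39. -34. -27. -21. -15. -10.  -4. -12.  -9.  -3.   3.  24.  31. -20. -16. -12.  -8.  -3.   2.   7.]
 [-57. -52. -50. -44. -42. -36. -30. -24. -18. -13.  -7.  -0.  -9.  -4.   3.  15. -16. -21. -18. -14. -10.  -5.   0.   6.]
 [-60. -55. -50. -47. -43. -39. -33. -27. -21. -15. -10.  -4. -10.  -4.   2.  13. -19. -14. -10. -15. -10.  -6.  -0.  16.]]
```

Emit:
arm_command --pt "-0.2 0 0 0 0" --pt "-0.2 0 0 -0.01 0" --pt "-0.2 0 0 -0.01 0" --pt "-0.2 0 0 0 0" --pt "-0.2 0 0 0 0" --pt "-0.2 0 0 0 0" --newtons 8

```text
clock: 9.98
eef_pos: [598.2, 36.3, 105.1]
eef_rot: [-3.142, -0.001, 3.033]
wrist_force: [-0.2, 0.2, -1.8]
finger_gap: 65.9
finger_force: 8.0
```

Run:
```python
from h import *
np.set_printoptions(precision=2,suppress=True,linewidth=230)
st=manip.read_state(); print(st['eef_pos'],st['wrist_force'],st['moment'],st['finger_gap'])
p=np.array(st['eef_pos']); M=rot(st['eef_rot'])
zs=[];cs=[]
for i in range(4):
    c=eyes.camera('scene'); zs.append(c['z_map'])
c['z_map']=np.median(zs,0); W=cloud(c); L=(W-p)@M
m=(abs(L[...,1])<70)&(abs(L[...,0])<60)&(W[...,2]>52)&(W[...,2]<130)
for v,u in zip(*np.nonzero(m)): print(u,v,L[v,u].round(0),round(W[v,u,2]),end=' ; ')
```

```text
[598.22  36.3  105.07] [-0.18  0.18 -1.8 ] [ 0.03 -0.09 -0.02] 65.9277475356367
237 208 [ 31. -67. -14.] 119 ; 243 233 [22.  1. 29.] 77 ; 235 234 [-12.  25. -16.] 121 ; 243 234 [18. 11. 19.] 86 ; 236 235 [-12.  33. -22.] 127 ; 243 235 [  7.  41. -21.] 126 ; 244 235 [22.  9. 29.] 76 ; 236 236 [-12.  34. -17.] 123 ; 240 236 [ -3.  43. -24.] 129 ; 241 236 [ -0.  44. -23.] 128 ; 242 236 [  3.  44. -22.] 127 ; 243 236 [  7.  42. -18.] 123 ; 244 236 [18. 20. 18.] 87 ; 237 237 [-12.  41. -21.] 126 ; 238 237 [-10.  44. -24.] 129 ; 239 237 [ -6.  43. -21.] 126 ; 240 237 [ -3.  42. -18.] 123 ; 241 237 [  0.  42. -16.] 121 ; 242 237 [  3.  43. -15.] 120 ; 243 237 [  6.  43. -14.] 119 ; 244 237 [14. 31.  6.] 99 ; 245 237 [23. 15. 33.] 72 ; 237 238 [-12.  41. -17.] 122 ; 238 238 [-10.  43. -17.] 122 ; 239 238 [ -6.  42. -14.] 119 ; 240 238 [ -4.  44. -16.] 121 ; 241 238 [ -0.  44. -13.] 118 ; 242 238 [ 4. 41. -8.] 113 ; 243 238 [10. 30. 10.] 95 ; 244 238 [13. 33.  8.] 97 ; 245 238 [17. 29. 17.] 88 ; 237 239 [-12.  40. -10.] 115 ; 238 239 [-10.  43. -13.] 118 ; 239 239 [ -7.  43. -11.] 116 ; 240 239 [-4. 43. -9.] 114 ; 241 239 [ 3. 32.  9.] 96 ; 242 239 [ 6. 32. 11.] 94 ; 243 239 [10. 30. 17.] 88 ; 244 239 [13. 31. 17.] 88 ; 245 239 [17. 30. 20.] 85 ; 246 239 [21. 28. 25.] 80 ; 240 240 [ 1. 30. 17.] 89 ; 241 240 [ 3. 31. 16.] 89 ; 242 240 [ 6. 31. 18.] 87 ; 243 240 [ 9. 32. 19.] 86 ; 244 240 [13. 30. 23.] 82 ; 245 240 [16. 30. 25.] 80 ; 240 241 [-0. 31. 20.] 85 ; 241 241 [ 3. 30. 23.] 82 ; 242 241 [ 6. 31. 23.] 82 ; 243 241 [10. 30. 26.] 79 ; 244 241 [13. 31. 27.] 79 ; 245 241 [16. 32. 27.] 78 ; 241 242 [ 3. 31. 27.] 78 ; 242 242 [ 5. 33. 26.] 79 ; 243 242 [ 9. 31. 31.] 74 ; 244 242 [12. 31. 32.] 73 ;
```

Emit:
arm_command --pt "-0.2 -0.015 0 0 0" --pt "-0.2 0 0 0.01 0" --pt "-0.2 0 0 0.004 0" --pt "-0.2 0 0 0 0" --pt "-0.2 0 0 0 0"

```text
clock: 10.8
eef_pos: [613.3, 34.7, 91.6]
eef_rot: [3.142, 0.0, 3.033]
wrist_force: [-1.0, 0.6, -2.9]
finger_gap: 66.2
finger_force: 8.0
```

Emit:
arm_command --pt "-0.2 0 0 0.002 0" --pt "-0.2 0 0 0 0" --pt "-0.2 0 0 0 0"

```text
clock: 11.18
eef_pos: [613.4, 34.7, 89.5]
eef_rot: [-3.142, 0.0, 3.033]
wrist_force: [-0.4, -0.1, -2.8]
finger_gap: 65.6
finger_force: 8.0
```

Emit:
arm_command --pt "-0.2 0 0 0.002 0" --pt "-0.2 0 0 0 0" --pt "-0.2 0 0 0 0"

```text
clock: 11.55
eef_pos: [613.3, 34.7, 87.4]
eef_rot: [3.142, -0.0, 3.033]
wrist_force: [0.4, 0.3, -2.6]
finger_gap: 66.1
finger_force: 8.0
```

Emit:
arm_command --pt "-0.2 0 0 0.002 0" --pt "-0.2 0 0 0 0" --pt "-0.2 0 0 0 0"

```text
clock: 11.92
eef_pos: [613.6, 34.7, 85.9]
eef_rot: [3.142, 0.001, 3.033]
wrist_force: [-0.0, 0.0, 3.3]
finger_gap: 65.8
finger_force: 8.0
```

Emit:
arm_command --pt "-0.2 0.003 0 0 0" --pt "-0.2 0.003 0 0 0" --pt "-0.2 0.003 0 0 0" --pt "-0.2 0.003 0 0 0" --pt "-0.2 0 0 0 0" --pt "-0.2 0 0 0 0" --newtons 5

```text
clock: 12.68
eef_pos: [601.1, 36.0, 85.2]
eef_rot: [-3.142, -0.001, 3.033]
wrist_force: [-2.1, -0.0, 1.1]
finger_gap: 66.5
finger_force: 5.0
```

```bash
cat >> h.py <<'E'
def face():
    st=manip.read_state(); print(st['eef_pos'],st['wrist_force'])
    p=np.array(st['eef_pos']); M=rot(st['eef_rot']); zs=[]
    for i in range(6): c=eyes.camera('scene'); zs.append(c['z_map'])
    c['z_map']=np.median(zs,0); W=cloud(c); L=(W-p)@M
    m=(abs(L[...,1]-31)<5)&(abs(L[...,0])<60)&(W[...,2]>52)&(L[...,2]>3)
    for v in range(225,250):
        q=L[v][m[v]]
        if len(q): print(v,'z',q[:,2].mean().round(),'x',q[:,0].round(0))
E
python3 -c "
from h import *
face()"
```

```text
[601.08526174  36.01488518  85.18747554] [-2.14824644e+00 -1.62817803e-04  1.07341763e+00]
243 z 11.0 x [2. 5.]
244 z 11.0 x [-5.]
```

Emit:
arm_command --pt "-0.2 0 0 0.002 0" --pt "-0.2 0 0 0.002 0" --pt "-0.2 0 0 0 0" --pt "-0.2 0 0 0 0" --newtons 4

```text
clock: 13.48
eef_pos: [601.8, 36.0, 81.8]
eef_rot: [3.142, 0.001, 3.033]
wrist_force: [0.4, 0.1, 4.8]
finger_gap: 65.9
finger_force: 4.0
```

```bash
python3 -c "
from h import *
face()"
```

```text
[601.77288947  35.97509948  81.80067304] [0.41167486 0.06455355 4.80848538]
```

Emit:
arm_command --pt "-0.2 0 0 0 0" --pt "-0.2 0 0 -0.01 0" --pt "-0.2 0 0 -0.015 0" --pt "-0.2 0 0 0 0" --pt "-0.2 0 0 0 0" --newtons 12

```text
clock: 14.4
eef_pos: [601.2, 36.0, 106.3]
eef_rot: [-3.142, -0.0, 3.033]
wrist_force: [0.1, -0.2, -2.8]
finger_gap: 65.8
finger_force: 12.0
```

```bash
python3 -c "
from h import *
face()"
```

```text
[601.24599157  35.96013681 106.29977124] [ 0.14006275 -0.22532168 -2.75905683]
239 z 13.0 x [ 3.  6. 10.]
240 z 15.0 x [-7. -3.  0.  3.  7.  9.]
241 z 20.0 x [-6. -4. -0.  3.  6.  9.]
242 z 25.0 x [-7. -4. -1.  2.  6.  9.]
243 z 31.0 x [-6. -4. -1.  2.  6.]
244 z 32.0 x [-5.]
```

Emit:
arm_command --pt "-0.2 0 0 0.01 0" --pt "-0.2 0 0 0.009 0" --pt "-0.2 0 0 0.003 0" --pt "-0.2 0 0 0.002 0" --pt "-0.2 0 0 0.001 0" --pt "-0.2 0 0 0 0" --pt "-0.2 0 0 0 0" --newtons 6

```text
clock: 15.58
eef_pos: [601.6, 36.0, 81.8]
eef_rot: [3.142, 0.001, 3.033]
wrist_force: [-0.5, -0.3, 0.2]
finger_gap: 66.0
finger_force: 6.0
```

Emit:
arm_command --pt "-0.2 0 0 0 0" --pt "-0.2 0 0 0 0" --newtons 3

```text
clock: 15.82
eef_pos: [601.6, 36.0, 81.7]
eef_rot: [3.142, 0.001, 3.033]
wrist_force: [-1.1, 0.0, 2.7]
finger_gap: 65.9
finger_force: 3.0
```

Emit:
arm_command --pt "0.43 0 0 0 0" --pt "0.46 0 0 0 0" --pt "0.5 0 0 0 0" --pt "0.6 0 0 0 0" --pt "0.8 0 0 0 0" --pt "0.9 0 0 0 0" --pt "0.9 0 0 0 0"

```text
clock: 16.7
eef_pos: [601.4, 36.0, 81.5]
eef_rot: [-3.142, 0.0, 3.033]
wrist_force: [-0.6, 0.2, -0.0]
finger_gap: 89.1
finger_force: 0.0
```

Emit:
arm_command --pt "0.9 0 0 -0.015 0" --pt "0.9 0 0 -0.03 0" --pt "0.9 0 0 -0.04 0" --pt "0.9 0.03 0 -0.04 0" --pt "0.9 0.06 0 -0.02 0" --pt "0.9 0.06 0 0 0" --pt "0.9 0.06 -0.04 0 0" --pt "0.9 0.06 -0.04 0 0" --pt "0.9 0 -0.04 0 0"

```text
clock: 17.82
eef_pos: [335.7, -45.4, 227.7]
eef_rot: [-3.141, 0.004, 3.034]
wrist_force: [2.3, -0.1, 0.1]
finger_gap: 88.9
finger_force: 0.0
```

Run:
```python
from h import *
np.set_printoptions(precision=1,suppress=True,linewidth=230)
print(manip.read_state()['eef_pos'])
o=[]
for n,(x0,y0,x1,y1) in [('scene',(205,195,275,265)),('top',(195,120,300,180))]:
    zs=[]
    for i in range(5): c=eyes.camera(n); zs.append(c['z_map'])
    c['z_map']=np.median(zs,0); np.savez(f'{n}1.npz',**c); W=cloud(c)
    m=(W[...,2]>98)&(W[...,2]<115)&(abs(W[...,0]-600)<35)&(abs(W[...,1]-40)<60)
    v,u=np.nonzero(m); print(n,len(u),u.min() if len(u) else 0,u.max() if len(u) else 0, W[m].mean(0) if len(u) else 0)
    if len(u)>4: print(cv2.minAreaRect(W[m][:,:2].astype(np.float32)))
    f=5 if n=='scene' else 4
    o.append(cv2.resize(c['img'][y0:y1,x0:x1],None,fx=f,fy=f,interpolation=2))
H=max(i.shape[0] for i in o); o=[cv2.copyMakeBorder(i,0,H-i.shape[0],0,0,0) for i in o]
cv2.imwrite('pics/placed.png',np.hstack(o))
```

```text
[335.7 -45.4 227.7]
scene 116 230 242 [599.3  37.6 104.9]
((598.6742553710938, 35.731414794921875), (66.44813537597656, 17.64462661743164), 84.2039794921875)
top 92 250 267 [592.1  36.3 106.3]
((592.4360961914062, 35.76449966430664), (64.33012390136719, 18.54363441467285), 84.34053802490234)
```

View pics/placed.png

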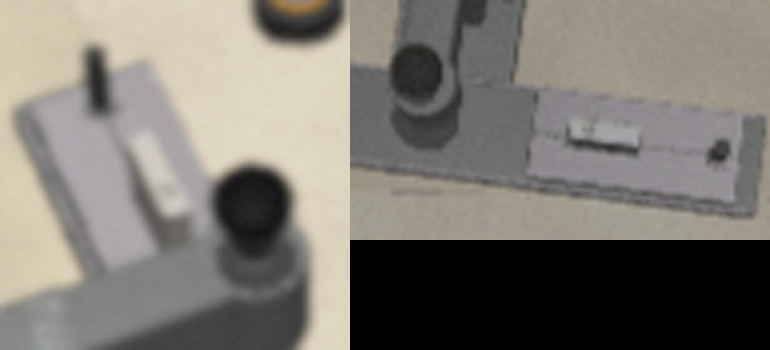

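Run:
```python
from h import *
np.set_printoptions(precision=1,suppress=True,linewidth=230)
d=np.array([.1085,.9941]); n=np.array([.9941,-.1085])
k=8
def fit(c,x0,y0,x1,y1,fn,h,cl=1):
    im=cv2.resize(c['img'][y0:y1,x0:x1],None,fx=k,fy=k,interpolation=2).astype(int); m=fn(im).astype(np.uint8)
    if cl>1: m=cv2.morphologyEx(cv2.morphologyEx(m,cv2.MORPH_CLOSE,np.ones((cl,cl))),cv2.MORPH_OPEN,np.ones((cl,cl)))
    q=max(cv2.findContours(m,0,1)[0],key=cv2.contourArea); 
    B=[(np.array(p)+.5)/k-.5+[x0,y0] for p in cv2.boxPoints(cv2.minAreaRect(q))]
    Q=np.array([ray(c,*b,h)[:2] for b in B]); return Q
for nm,roi,rc in [('top',(225,130,302,180),None),('scene',(222,212,250,243),None)]:
    c=dict(np.load(nm+'1.npz'))
    for th in (160,175,190):
        Q=fit(c,*roi,lambda im:im.min(2)>th,106,5); 
        print(nm,th,'cover',Q.mean(0),'sides',np.linalg.norm(Q-np.roll(Q,1,0),axis=1),'n-coord',Q.mean(0)@n)
    if nm=='top':
        Q=fit(c,*roi,lambda im:(im[...,0]-im[...,1]>=0)&(im.mean(2)>122),46,41)
        print('carriage',Q.mean(0),'sides',np.linalg.norm(Q-np.roll(Q,1,0),axis=1),'n',Q@n,Q.mean(0)@n,'d',Q@d)
    # scribed line: dark local minimum along x at given rows/cols
    g=c['img'].astype(float).mean(2)
    if nm=='top':
        for u in (237,239,241,243,244,245,274,276,278,280):
            col=g[148:168,u]; e=col-cv2.GaussianBlur(col.reshape(-1,1),(1,9),3).ravel(); i=int(np.argmin(e[3:-3]))+3
            w=np.clip(-e[i-1:i+2],0,None); v=148+i+(w@[-1,0,1])/w.sum(); q=ray(c,u,v,46); print('line',u,round(v,1),q[:2],'n',q[:2]@n, 'dip',e[i].round(1))
    else:
        for v in (218,220,222,224,226):
            row=g[v,212:250]; e=row-cv2.GaussianBlur(row.reshape(-1,1),(1,9),3).ravel(); i=int(np.argmin(e[3:-3]))+3
            q=ray(c,212+i,v,46); print('line',212+i,v,q[:2],'n',q[:2]@n,'dip',e[i].round(1))
    # cap: dark circle, fit circle
    x0,y0,x1,y1=(198,124,224,150) if nm=='top' else (240,220,270,250)
    m=cv2.resize(c['img'][y0:y1,x0:x1],None,fx=k,fy=k,interpolation=2).max(2)<70
    q=max(cv2.findContours(m.astype(np.uint8),0,1)[0],key=cv2.contourArea); e=cv2.fitEllipse(q); x,y,w,h=cv2.boundingRect(q)
    print('cap ell',e,'box',(np.array([x,y,x+w,y+h])/k+[x0,y0,x0,y0]-.5))
    topc=(np.array([x+w/2,y+w/2])/k+[x0,y0]-.5); r=ray(c,*topc,290); print('cap ctr',r,'n',r[:2]@n,'d',r[:2]@d)
```

```text
top 160 cover [593.4  24.6] sides [36.5 11.1 36.5 11.1] n-coord 587.2205558389421Traceback (most recent call last):
  File "<stdin>", line 14, in <module>
  File "<stdin>", line 8, in fit
ValueError: max() iterable argument is empty
```

Run:
```python
from h import *
np.set_printoptions(precision=1,suppress=True,linewidth=230)
d=np.array([.1085,.9941]); n=np.array([.9941,-.1085])
k=8
def fit(c,x0,y0,x1,y1,fn,h,cl=1):
    im=cv2.resize(c['img'][y0:y1,x0:x1],None,fx=k,fy=k,interpolation=2).astype(int); m=fn(im).astype(np.uint8)
    m=cv2.morphologyEx(cv2.morphologyEx(m,cv2.MORPH_CLOSE,np.ones((cl,cl))),cv2.MORPH_OPEN,np.ones((cl,cl)))
    q=max(cv2.findContours(m,0,1)[0],key=cv2.contourArea); 
    B=[(np.array(p)+.5)/k-.5+[x0,y0] for p in cv2.boxPoints(cv2.minAreaRect(q))]
    return np.array([ray(c,*b,h)[:2] for b in B])
for nm,roi,ths in [('top',(240,145,275,165),(146,150,154,158)),('scene',(222,212,250,243),(165,175,185))]:
    c=dict(np.load(nm+'1.npz'))
    for th in ths:
        Q=fit(c,*roi,lambda im:im.mean(2)>th,106,11); 
        print(nm,th,'cover',Q.mean(0),'sides',np.linalg.norm(Q-np.roll(Q,1,0),axis=1)[:2],'n',Q.mean(0)@n)
    g=c['img'].astype(float).mean(2)
    if nm=='top':
        Q=fit(c,225,130,302,180,lambda im:(im[...,0]-im[...,1]>=-1)&(im.mean(2)>122),46,41)
        print('carriage',Q.mean(0),'sides',np.linalg.norm(Q-np.roll(Q,1,0),axis=1)[:2],'n',Q@n,Q.mean(0)@n,'d',Q@d)
        for u in (241,243,244,245,246,274,276,278,280):
            v0=int(round(154.5+(u-260)*.09)); col=g[v0-4:v0+5,u]; i=np.argmin(col); q=ray(c,u,v0-4+i,46); print('line',u,v0-4+i,'n',(q[:2]@n).round(1),col.round(),end=' ')
        print()
    else:
        for v in (214,216,218,220,222,224):
            row=g[v,214:250]; e=row-cv2.GaussianBlur(row.reshape(-1,1),(1,9),3).ravel(); i=int(np.argmin(e[3:-3]))+3
            q=ray(c,214+i,v,46); print('line',214+i,v,'n',(q[:2]@n).round(1),e[i].round(1),end=' ')
        print()
    x0,y0,x1,y1=(198,124,224,150) if nm=='top' else (240,220,270,250)
    m=cv2.resize(c['img'][y0:y1,x0:x1],None,fx=k,fy=k,interpolation=2).max(2)<75
    q=max(cv2.findContours(m.astype(np.uint8),0,1)[0],key=cv2.contourArea); x,y,w,h=cv2.boundingRect(q)
    print('box',(np.array([x,y,x+w,y+h])/k+[x0,y0,x0,y0]-.5))
    r=ray(c,*(np.array([x+w/2,y+w/2])/k+[x0,y0]-.5),290); print('cap ctr',r,'n',r[:2]@n,'d',r[:2]@d)
```

```text
top 146 cover [594.7  24.2] sides [43.3 18.8] n 588.5202916197175
top 150 cover [594.1  24.9] sides [41.1 17. ] n 587.9055991002847
top 154 cover [594.6  25.2] sides [38.7 15.8] n 588.3472739254446
top 158 cover [594.3  25. ] sides [37.3 13.5] n 588.0707214621054
carriage [592.2   5.8] sides [201.7  90.1] n [543.1 633.2 632.9 543. ] 588.0440893656454 d [170.8 171.4 -31.4 -30.9]
line 241 153 n 586.8 [132. 127. 127. 117. 114. 131. 136. 139. 141.] line 243 153 n 587.8 [135. 136. 137. 128. 127. 138. 137. 136. 139.] line 244 153 n 588.4 [131. 134. 136. 128. 116. 128. 143. 139. 139.] line 245 153 n 588.9 [137. 135. 135. 134. 125. 128. 141. 139. 139.] line 246 154 n 585.5 [138. 134. 137. 136. 120. 115. 137. 141. 139.] line 274 157 n 588.1 [144. 144. 144. 143. 139. 134. 145. 142. 142.] line 276 158 n 585.3 [142. 144. 146. 144. 143. 134. 132. 143. 143.] line 278 158 n 586.3 [145. 144. 145. 148. 144. 139. 135. 144. 146.] line 280 158 n 587.3 [142. 144. 142. 145. 145. 135. 134. 146. 145.] 
box [204.6 130.5 217.6 145.4]
cap ctr [611.2 191.9 290. ] n 586.8055565677475 d 257.07967865716586
scene 165 cover [580.5  22.7] sides [98.7 66. ] n 574.5793667055391
scene 175 cover [562.8  16.9] sides [70.6 39.9] n 557.6347990683234
scene 185 cover [561.3  16.6] sides [68.7 37.5] n 556.2110539903948
line 224 214 n 590.4 -53.7 line 224 216 n 593.4 -35.1 line 225 218 n 593.3 -14.8 line 227 220 n 590.2 -8.4 line 228 222 n 590.2 -11.7 line 229 224 n 590.1 -18.5 
box [247.4 228.2 262.1 249.5]
cap ctr [619.9 200.4 290. ] n 594.5454359277757 d 266.45014433513785
```

Emit:
arm_command --pt "0.4 0 0 0 0.1745" --pt "0.4 0 0 0 0.1745" --pt "0.4 0 0 0 0.1745" --pt "0.4 0 0 0 0.1745" --pt "0.4 0 0 0 0.1745" --pt "0.4 0 0 0 0.1745" --pt "0.4 0 0 0 0.1745" --pt "0.4 0 0 0 0.1745" --pt "0.4 0 0 0 0.1745" --pt "0.4 0 0 0 0"

```text
clock: 19.58
eef_pos: [337.8, -44.9, 226.1]
eef_rot: [-3.141, -0.0, 1.464]
wrist_force: [-0.6, -0.1, 1.2]
finger_gap: 66.0
finger_force: 0.0
```

Run:
```python
from h import *
go([584,-73,62],1.462)
c=dict(np.load('top1.npz')); 
g=cv2.resize(c['img'][145:162,244:272].astype(np.uint8),None,fx=8,fy=8,interpolation=2).mean(2)
q=ray(c,253.2,152.2,106); print('mark',q, q[:2]@[.1085,.9941])
```

```text
pos [337.8 -44.9 226.1] yaw 1.464 | shift in tool axes now [ -1.7 247.8 164.1] turn 0.002 | shift after turn [ -1.2 247.8 164.1] q6 -0.13
mark [595.36944174  54.9019729  106.        ] 119.17563568553665
```

Emit:
arm_command --pt "0.4 0 0.041 0 0" --pt "0.4 0 0.041 0 0" --pt "0.4 0 0.041 0 0" --pt "0.4 0 0.041 0 0" --pt "0.4 0 0.041 0 0" --pt "0.4 -0.0015 0.043 0 0" --pt "0.4 0 0 0.035 0" --pt "0.4 0 0 0.035 0" --pt "0.4 0 0 0.03 0" --pt "0.4 0 0 0 0"

```text
clock: 20.82
eef_pos: [583.1, -73.1, 124.1]
eef_rot: [-3.137, -0.0, 1.466]
wrist_force: [0.4, 0.3, 0.5]
finger_gap: 65.7
finger_force: 0.0
```

Run:
```python
from h import *
go([584,-73,62],1.462)
```

```text
pos [583.1 -73.1 124.1] yaw 1.466 | shift in tool axes now [ 0.2  1.1 62.1] turn 0.004 | shift after turn [ 0.2  0.9 62.1] q6 -0.08
```

Emit:
arm_command --pt "0.4 0 0 0.02 0" --pt "0.4 0 0 0.02 0" --pt "0.4 0 0 0.015 0" --pt "0.4 0 0 0.006 0" --pt "0.4 0 0 0 0" --pt "0 0 0 0 0" --pt "-0.4 0 0 0 0" --pt "-0.8 0 0 0 0" --pt "-0.8 0 0 0 0" --pt "-0.8 0 0 0 0" --newtons 12

```text
clock: 22.08
eef_pos: [584.1, -73.6, 65.2]
eef_rot: [3.142, 0.0, 1.462]
wrist_force: [0.6, -0.1, -0.0]
finger_gap: 19.1
finger_force: 0.0
```

Emit:
arm_command --pt "-0.8 0 0 0 0" --pt "-0.8 0 0 0 0" --pt "-0.8 0 0 0 0" --newtons 20

```text
clock: 22.45
eef_pos: [585.0, -73.6, 65.3]
eef_rot: [3.139, 0.0, 1.462]
wrist_force: [7.5, -1.5, -4.2]
finger_gap: 15.0
finger_force: 20.0
```

Emit:
arm_command --pt "-0.8 0.002 0 0 0" --pt "-0.8 0.004 0 0 0" --pt "-0.8 0.006 0 0 0" --pt "-0.8 0.008 0 0 0" --pt "-0.8 0.01 0 0 0" --pt "-0.8 0.01 0 0 0" --pt "-0.8 0.01 0 0 0" --pt "-0.8 0.01 0 0 0" --pt "-0.8 0.01 0 0 0" --pt "-0.8 0.01 0 0 0" --pt "-0.8 0.01 0 0 0" --pt "-0.8 0.01 0 0 0" --pt "-0.8 0.01 0 0 0" --pt "-0.8 0.01 0 0 0" --pt "-0.8 0.008 0 0 0" --pt "-0.8 0.006 0 0 0" --pt "-0.8 0.003 0 0 0" --pt "-0.8 0.001 0 0 0" --pt "-0.8 0 0 0 0"

```text
clock: 24.82
eef_pos: [599.8, 63.5, 65.3]
eef_rot: [3.14, -0.0, 1.462]
wrist_force: [6.1, -0.6, -3.3]
finger_gap: 15.8
finger_force: 20.0
```

Run:
```python
from h import *
np.set_printoptions(precision=1,suppress=True,linewidth=230)
d=np.array([.1085,.9941]); n=np.array([.9941,-.1085]); k=8
print(manip.read_state()['eef_pos'])
for nm in ['top','scene']:
    zs=[]
    for i in range(4): c=eyes.camera(nm); zs.append(c['z_map'])
    c['z_map']=np.median(zs,0); np.savez(nm+'2.npz',**c); W=cloud(c)
    A=W[...,0]*n[0]+W[...,1]*n[1]; D=W[...,0]*d[0]+W[...,1]*d[1]
    m=(W[...,2]>60)&(W[...,2]<113)&(abs(A-588)<25)&(abs(D-245)<60)
    if m.sum(): print(nm,m.sum(),'n',np.percentile(A[m],[2,50,98]),'d',np.percentile(D[m],[2,50,98]),'z',np.percentile(W[m][:,2],[5,95]))
    x0,y0,x1,y1=(198,124,224,150) if nm=='top' else (240,220,270,250)
    m=cv2.resize(c['img'][y0:y1,x0:x1],None,fx=k,fy=k,interpolation=2).max(2)<75
    q=max(cv2.findContours(m.astype(np.uint8),0,1)[0],key=cv2.contourArea); x,y,w,h=cv2.boundingRect(q)
    r=ray(c,*(np.array([x+w/2,y+w/2])/k+[x0,y0]-.5),290); print('cap',r,'n',r[:2]@n,'d',r[:2]@d)
t=dict(np.load('top2.npz')); s=dict(np.load('scene2.npz'))
a=cv2.resize(t['img'][120:180,190:265],None,fx=5,fy=5,interpolation=2); b=cv2.resize(s['img'][200:300,215:300],(340,400),interpolation=2)
cv2.imwrite('pics/slid.png',np.hstack([cv2.copyMakeBorder(a,0,100,0,0,0),b]))
```

```text
[599.8  63.5  65.3]
top 72 n [574.9 579.6 593.2] d [205.5 222.7 251.2] z [ 66.3 109.8]
cap [611.  191.7 290. ] n 586.6247832718866 d 256.844550833823
scene 127 n [582.9 595.  599.7] d [222.2 262.7 270.8] z [ 63.1 106.9]
cap [621.3 182.1 290. ] n 597.8732834835772 d 248.41808748839074
```

View pics/slid.png

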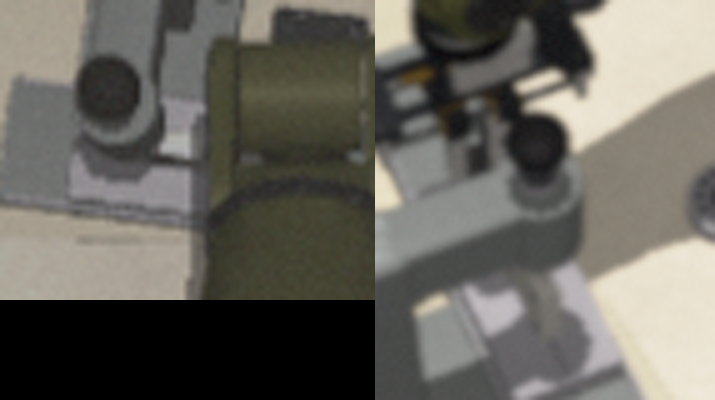

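Run:
```python
from h import *
np.set_printoptions(precision=0,suppress=True,linewidth=250)
d=np.array([.1085,.9941]); n=np.array([.9941,-.1085])
def proj(c,p):
    q=rot(c['orientation']).T@(np.array(p)-np.array(c['eye'])); return q[0]/q[2]*c['fx']+c['cx'],q[1]/q[2]*c['fy']+c['cy']
def prof(c,ns,ds,h):
    mx=np.array([[proj(c,[*(a*n+b*d),h]) for b in ds] for a in ns],np.float32)
    return cv2.remap(c['img'].mean(2).astype(np.float32),mx[...,0],mx[...,1],cv2.INTER_LINEAR)
t=dict(np.load('top1.npz')); s=dict(np.load('scene1.npz'))
ds=np.arange(52,150,2)
print(ds)
for off,c,nm in [(588,t,'top'),(592,s,'scene')]:
    print(nm); 
    for a in (-8,-4,-2,0,2,4,8): print(a,prof(c,[off+a-.5,off+a+.5],ds,106).mean(0))
    print('across',prof(c,np.arange(off-20,off+21,2),[75,80,85,90],106).mean(1))
t0=dict(np.load('top0.npz')); db=np.concatenate([np.arange(-65,-25,2),np.arange(340,390,2)])
print('bed',db); print(prof(t0,np.arange(550,620,4),db,22).mean(0))
```

```text
[ 52  54  56  58  60  62  64  66  68  70  72  74  76  78  80  82  84  86  88  90  92  94  96  98 100 102 104 106 108 110 112 114 116 118 120 122 124 126 128 130 132 134 136 138 140 142 144 146 148]
top
-8 [132. 135. 137. 137. 136. 133. 127. 120. 126. 143. 145. 140. 139. 139. 139. 137. 137. 138. 140. 142. 143. 145. 146. 147. 147. 145. 142. 141. 140. 136. 130. 128. 128. 133. 137. 141. 143. 145. 139. 130. 115.  96. 111. 126. 126. 126. 123. 124. 126.]
-4 [142. 144. 145. 145. 144. 139. 135. 130. 131. 152. 163. 161. 161. 161. 161. 163. 163. 164. 164. 164. 165. 165. 164. 163. 163. 163. 162. 160. 157. 148. 137. 137. 139. 143. 146. 155. 162. 162. 157. 147. 129. 104. 111. 133. 136. 135. 136. 136. 135.]
-2 [143. 144. 144. 144. 143. 140. 137. 132. 130. 150. 163. 164. 163. 163. 163. 163. 163. 164. 164. 163. 164. 165. 164. 163. 164. 164. 164. 161. 156. 146. 133. 132. 135. 136. 136. 150. 163. 163. 160. 151. 136. 115. 116. 133. 137. 137. 137. 137. 136.]
0 [143. 143. 143. 143. 143. 141. 139. 137. 136. 151. 163. 163. 163. 163. 163. 162. 162. 163. 163. 163. 163. 164. 163. 163. 163. 163. 163. 160. 154. 
[... 2540 characters left out ...]
5. 140. 139. 140. 139. 137. 135. 135. 135. 134. 133. 133. 133. 132. 130. 129. 129. 129. 129. 129. 130. 130. 129. 128. 126. 120. 113. 106.  99.  96.  95.  96.  97.  98. 100.]
across [166. 166. 167. 169. 176. 184. 192. 198. 201. 201. 198. 192. 179. 161. 143. 133. 137. 148. 159. 166. 169.]
bed [-65 -63 -61 -59 -57 -55 -53 -51 -49 -47 -45 -43 -41 -39 -37 -35 -33 -31 -29 -27 340 342 344 346 348 350 352 354 356 358 360 362 364 366 368 370 372 374 376 378 380 382 384 386 388]
[148. 149. 149. 149. 147. 142. 131. 117. 111. 111. 111. 111. 111. 110. 110. 110. 113. 119. 131. 143. 106. 106. 106. 106. 106. 106. 106. 106. 106. 105. 105. 106. 108. 114. 122. 135. 145. 148. 148. 148. 148. 149. 149. 150. 149.]
```

Emit:
arm_command --pt "-0.8 0.002 0 0 0" --pt "-0.8 0.0023 0 0 0" --pt "-0.8 0 0 0 0" --pt "-0.8 0 0 0 0"

```text
clock: 25.72
eef_pos: [600.2, 67.8, 65.3]
eef_rot: [3.14, -0.0, 1.462]
wrist_force: [5.8, 0.0, -2.4]
finger_gap: 15.5
finger_force: 20.0
```

Emit:
arm_command --pt "-0.6 0 0 0 0" --pt "-0.4 0 0 0 0" --pt "-0.2 0 0 0 0" --pt "0 0 0 0 0" --pt "0.2 0 0 0 0" --pt "0.2 0 0 0 0"

```text
clock: 26.48
eef_pos: [599.5, 67.9, 65.2]
eef_rot: [-3.141, 0.0, 1.462]
wrist_force: [0.2, 0.4, 0.3]
finger_gap: 56.3
finger_force: 0.0
```

Emit:
arm_command --pt "0.2 0 0 -0.015 0" --pt "0.2 0 0 -0.03 0" --pt "0.2 -0.01 0 -0.045 0" --pt "0.2 -0.04 0 -0.045 0" --pt "0.2 -0.05 -0.02 -0.045 0" --pt "0.2 -0.04 -0.04 -0.04 0" --pt "-0.2 0 -0.04 -0.04 0" --pt "-1 0 -0.05 0 0" --pt "-1 0 -0.05 0 0" --pt "-1 0 0 0 0"

```text
clock: 27.72
eef_pos: [390.7, -40.6, 318.3]
eef_rot: [3.138, 0.0, 1.462]
wrist_force: [-0.1, 0.4, 0.5]
finger_gap: 19.7
finger_force: 0.0
```

Run:
```python
from h import *
np.set_printoptions(precision=0,suppress=True,linewidth=250)
d=np.array([.1085,.9941]); n=np.array([.9941,-.1085])
def proj(c,p):
    q=rot(c['orientation']).T@(np.array(p)-np.array(c['eye'])); return q[0]/q[2]*c['fx']+c['cx'],q[1]/q[2]*c['fy']+c['cy']
def prof(c,ns,ds,h):
    mx=np.array([[proj(c,[*(a*n+b*d),h]) for b in ds] for a in ns],np.float32)
    return cv2.remap(c['img'].mean(2).astype(np.float32),mx[...,0],mx[...,1],cv2.INTER_LINEAR)
print(manip.read_state()['eef_pos'])
for nm,off in [('top',587),('scene',591)]:
    zs=[]
    for i in range(4): c=eyes.camera(nm); zs.append(c['z_map'])
    c['z_map']=np.median(zs,0); np.savez(nm+'3.npz',**c); W=cloud(c)
    A=W[...,0]*n[0]+W[...,1]*n[1]; D=W[...,0]*d[0]+W[...,1]*d[1]
    m=(W[...,2]>60)&(W[...,2]<113)&(abs(A-off)<25)&(abs(D-245)<60)
    if m.sum(): print(nm,m.sum(),'n',np.percentile(A[m],[2,50,98]),'d',np.percentile(D[m],[2,50,98]),'z',np.percentile(W[m][:,2],[5,95]))
    ds=np.arange(195,235,2); print(ds); print(prof(c,[off-4,off-2,off,off+2],ds,106).round())
    if nm=='top':
        db=np.arange(100,135,2); print('carr rear',db,prof(c,np.arange(553,583,4),db,46).mean(0)); db=np.arange(295,335,2); print('front',db,prof(c,np.arange(553,575,3),db,46).mean(0)); 
        t1=dict(np.load('top1.npz'));db=np.arange(-45,-15,2); print('rear before',db,prof(t1,np.arange(553,583,4),db,46).mean(0)); db=np.arange(155,190,2); print('front before',db,prof(t1,np.arange(553,575,3),db,46).mean(0))
go([615.5,192,300])
```

```text
[391. -41. 318.]
top 63 n [575. 580. 593.] d [210. 224. 248.] z [ 70. 109.]
[195 197 199 201 203 205 207 209 211 213 215 217 219 221 223 225 227 229 231 233]
[[138. 138. 135. 132. 120. 102. 100. 104. 134. 165. 163. 162. 161. 160. 160. 159. 160. 162. 163. 159.]
 [141. 140. 139. 135. 123. 104.  99. 103. 128. 158. 162. 162. 164. 165. 164. 164. 164. 163. 161. 152.]
 [141. 142. 142. 137. 127. 109. 102. 107. 127. 156. 163. 163. 163. 164. 164. 164. 164. 163. 158. 147.]
 [141. 142. 142. 138. 132. 119. 113. 116. 129. 154. 163. 163. 163. 163. 163. 163. 163. 162. 157. 144.]]
carr rear [100 102 104 106 108 110 112 114 116 118 120 122 124 126 128 130 132 134] [108. 108. 108. 108. 107. 107. 109. 121. 137. 144. 144. 142. 141. 140. 139. 136. 133. 134.]
front [295 297 299 301 303 305 307 309 311 313 315 317 319 321 323 325 327 329 331 333] [117. 121. 128. 132. 134. 136. 135. 133. 127. 117. 107. 106. 108. 107. 107. 107. 106. 106. 106. 107.]
rear before [-45 -43 -41 -39 -37 -35 -33 -31 -29 -27 -25 -23 -21 -19 -17] [111. 110. 110. 110. 110. 110. 111. 115. 122. 136. 145. 147. 146. 145. 144.]
front before [155 157 159 161 163 165 167 169 171 173 175 177 179 181 183 185 187 189] [139. 140. 139. 139. 139. 138. 133. 123. 107. 101. 106. 110. 110. 110. 110. 110. 110. 110.]
scene 145 n [582. 595. 600.] d [222. 267. 275.] z [ 62. 107.]
[195 197 199 201 203 205 207 209 211 213 215 217 219 221 223 225 227 229 231 233]
[[124. 119. 111. 101.  87.  77.  70.  67.  66.  66.  65.  66.  66.  66.  66.  67.  68.  67.  67.  67.]
 [127. 120. 112. 102.  90.  79.  71.  68.  66.  66.  66.  65.  65.  65.  65.  65.  66.  67.  67.  67.]
 [126. 121. 113. 103.  92.  80.  72.  68.  67.  66.  65.  64.  64.  65.  65.  65.  65.  65.  65.  66.]
 [125. 121. 113. 104.  92.  81.  73.  69.  67.  66.  65.  64.  64.  64.  65.  64.  64.  64.  64.  66.]]
pos [393. -41. 316.] yaw 1.462 | shift in tool axes now [256. 196.  16.] turn 0 | shift after turn [256. 196.  16.] q6 -0.09
```

Emit:
arm_command --pt "-1 0 0 -0.01 0" --pt "-1 0.042 0.032 0 0" --pt "-1 0.042 0.032 0 0" --pt "-1 0.042 0.032 0 0" --pt "-1 0.042 0.032 0 0" --pt "-1 0.042 0.032 0 0" --pt "-1 0.044 0.032 0 0" --pt "-1 0 0 0 0" --pt "-1 0 0 0 0"

```text
clock: 29.25
eef_pos: [610.9, 190.6, 326.5]
eef_rot: [-3.141, 0.0, 1.462]
wrist_force: [-0.4, 0.1, 0.4]
finger_gap: 0.4
finger_force: 0.0
```

Run:
```python
from h import *
go([613,193,294])
```

```text
pos [610.9 190.6 326.5] yaw 1.462 | shift in tool axes now [ 2.6  1.8 32.5] turn 0 | shift after turn [ 2.6  1.8 32.5] q6 0.35
```

Emit:
arm_command --pt "-1 0.0025 0.002 0.012 0" --pt "-1 0 0 0.012 0" --pt "-1 0 0 0.008 0" --pt "-1 0 0 0.006 0" --pt "-1 0 0 0.006 0" --pt "-1 0 0 0.005 0" --pt "-1 0 0 0.004 0" --pt "-1 0 0 0 0"

```text
clock: 30.25
eef_pos: [613.3, 193.0, 273.3]
eef_rot: [-3.142, 0.0, 1.462]
wrist_force: [-2.8, -2.4, 4.4]
finger_gap: 0.5
finger_force: 1.8
```

Emit:
arm_command --pt "-1 0 0 0.001 0" --pt "-1 0 0 0.001 0" --pt "-1 0 0 0 0"

```text
clock: 30.62
eef_pos: [613.3, 193.0, 271.4]
eef_rot: [3.141, -0.0, 1.462]
wrist_force: [-2.3, -3.4, 4.2]
finger_gap: 0.4
finger_force: 2.0
```

Emit:
arm_command --pt "-1 0 0 0.001 0" --pt "-1 0 0 0.001 0" --pt "-1 0 0 0.001 0" --pt "-1 0 0 0 0"

```text
clock: 31.12
eef_pos: [613.3, 193.0, 268.4]
eef_rot: [3.141, 0.0, 1.462]
wrist_force: [-1.2, -2.6, 4.4]
finger_gap: 0.6
finger_force: 2.1
```

Emit:
arm_command --pt "-1 0 0 0.001 0" --pt "-1 0 0 0 0"

```text
clock: 31.38
eef_pos: [613.3, 193.0, 268.0]
eef_rot: [3.141, -0.0, 1.462]
wrist_force: [-2.0, -3.2, 8.0]
finger_gap: 0.5
finger_force: 4.0
```

Contact has started: 8 N, with the TCP stopping at 268.0. I'll press a little more.

Emit:
arm_command --pt "-1 0 0 0.001 0" --pt "-1 0 0 0 0" --pt "-1 0 0 0 0"

```text
clock: 31.75
eef_pos: [613.4, 193.1, 267.7]
eef_rot: [3.14, -0.001, 1.462]
wrist_force: [-3.0, -3.0, 12.5]
finger_gap: 0.5
finger_force: 6.2
```

Emit:
arm_command --pt "-1 0 0 -0.003 0" --pt "-1 0 0 -0.005 0" --pt "-1 0 0 -0.008 0" --pt "-1 0 0 -0.01 0" --pt "-1 0 0 -0.01 0" --pt "-1 0 0 -0.02 0" --pt "-1 -0.03 -0.03 -0.02 0" --pt "-1 -0.04 -0.04 0 0" --pt "-1 -0.04 -0.04 0 0" --pt "-1 -0.04 -0.04 0 0" --pt "-1 -0.04 -0.04 0 0" --pt "-1 0 0 0 0" --pt "-1 0 0 0 0"

```text
clock: 33.38
eef_pos: [404.2, 25.0, 342.8]
eef_rot: [3.141, -0.0, 1.462]
wrist_force: [-0.8, -1.4, -0.3]
finger_gap: 0.4
finger_force: 0.0
```

Run:
```python
from h import *
np.set_printoptions(precision=0,suppress=True,linewidth=250)
d=np.array([.1085,.9941]); n=np.array([.9941,-.1085])
for nm,off in [('top',587),('scene',591)]:
    zs=[]
    for i in range(4): c=eyes.camera(nm); zs.append(c['z_map'])
    c['z_map']=np.median(zs,0); W=cloud(c)
    A=W[...,0]*n[0]+W[...,1]*n[1]; D=W[...,0]*d[0]+W[...,1]*d[1]
    m=(W[...,2]>60)&(W[...,2]<113)&(abs(A-off)<25)&(abs(D-245)<60)
    print(nm,m.sum(),'n',np.percentile(A[m],[2,50,98]),'d',np.percentile(D[m],[2,50,98]),'z',np.percentile(W[m][:,2],[5,95]))
    m=(c['img'].max(2)<75)&(W[...,2]>240)&(abs(A-off)<30)&(abs(D-258)<30); print('cap z',np.percentile(W[m][:,2],[50,90]))
print(manip.read_state()['clock'],manip.read_state()['qd'].round(3))
```

```text
top 64 n [575. 580. 592.] d [210. 224. 248.] z [ 70. 109.]
cap z [289. 292.]
scene 143 n [583. 596. 600.] d [222. 266. 276.] z [ 62. 107.]
cap z [287. 290.]
33.775 [-0. -0.  0. -0. -0.  0.]
```

The cover hasn't moved, the cap is back at 290 mm, and the arm is clear and at rest, so I'm handing it in.

```bash
python3 -c "
from h import *
print(ticket.sign_off())"
```

```text
the job is handed in; nothing more can be done
None
```

I handed the job in at about 34 s with the cover upright on the carriage and its ring an estimated 1–2 mm from the punch axis; the punch pressed it at about 12 N and sprang back up, and the arm is clear. The sign-off gave no verdict, so these are my own camera and force readings.

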